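# Snap the drill-guide block into the drilling jig

## Task

Fit the drill-guide block, the one with the wide flat foot, into the drilling jig: set it on the jig's board in front of the channel and slide it in under the lips until it is fully home and the spring catch has clicked shut behind it. Let go of it and leave the other things on the bench where they are.

Things in the scene. Friction and masses are not known exactly. Their poses are not given: they have to be found in the camera images.
- guide_centre (a point): Centre (45 mm above the underside) of the drill-guide block to fit: black, 0.3 to 0.65 kg. Foot 100 mm long (x) x 80 wide (y) x 10 thick; on it a body 80 mm long (x) x 50 wide (y), rising to 90 mm, three steel bushes in a row along x on top. z up. Stands upright on the bench. Its two ends are alike: either may go in first. Grip it across the 50 mm body.
- jig: Drilling jig fixed to the bench: dark wooden board 12 mm thick, x -205 to +80 mm, y +-85 mm, with an aluminium channel 84 mm wide from the open mouth to an end stop at x = 65 mm (45 mm tall). Origin: underside of the board on the channel's centre line; +x is the way the block slides in, z up.
- jig_start (a point): Point on the jig at x = -150, y = 0, z = 57 mm: the block's centre when its foot stands on the bare board just before the mouth, clear of it. Set it down here, then slide along +x with the foot on the board. Cheeks widen the mouth to about 94 mm between x = -96 and -72 mm. Axes as the jig.
- jig_home (a point): Point on the jig at x = 15, y = 0, z = 57 mm: the block's centre when against the end stop. Beyond x = -60 mm (-y side) and -43 mm (+y side) lips reach 7 mm over the foot, 3 mm above it, so the block cannot be put in from above. Lip tops are 30 mm, their flared ends 35 mm above the jig's underside. Axes as the jig.
- catch (a joint): Spring catch, a steel slide on the jig's +y side, x -70 to -39 mm. Value in m: 0 at rest with its nose 11 mm inside the channel; grows as it is pushed aside to +y, at most 0.014. Spring 2 N at rest, 4 to 5 N pushed aside; sliding the block past takes some 3 to 10 N; catch and channel are slippery.
- catch_nose (a point): Tip of the catch's nose (x = -39 mm in the jig, moves with the catch). The side towards -x slopes, the side towards +x is square. It snaps back behind the foot once the block's centre is past jig x = 11 mm, leaving 4 mm of play to the stop. Thumb tab: top 35 mm above the jig's underside.
- plain_centre (a point): Bystander: a plain black guide block without a foot, 100 x 50 x 60 mm, two steel bushes on top. Point: its centre, 30 mm up. It may stand where the block to fit could have stood.
- jar_centre (a point): Bystander: white jar, 68 mm across, 85 mm tall. Point: its centre.
- mallet_grip (a point): Bystander: a hammer 280 mm long lying on the bench. Point: on its handle.
- offcut_centre (a point): Bystander: wood offcut 160 x 60 x 22 mm lying flat. Point: its centre.
There are look-alikes about, which are no part of the job. What is shaped like the part that bears guide_centre but green or orange is not meant.

How it is judged:
By the outcome, as a careful person would: the job done as asked, in the order asked, and still so for the second after the job is handed in, with the robot touching nothing.
It also fails if it takes over 48 s, if anything falls off the work surface, if the arm or the gripper's body presses on something with over 40 N, if the wrist force passes 120 N, or if a joint passes its speed limit or range.

## Robot

A 6-joint arm with a two-finger parallel gripper is mounted at the origin on the work surface. World frame = base frame: x ahead of the robot, y to its left, z up, the work surface at z = 0. Lengths are in m, angles in rad, forces in N, time in s.
With the tool pointing down it reaches from about 0.425 to 0.95 m from the base axis. Payload 3.5 kg.
Tool frame: the origin (TCP) lies between the finger pads; the fingertips stand 17 mm ahead of it and the grasp point (between the pads) lies 2 mm behind it (ctrl.tip_reach is the distance from the TCP to the fingertips, in m); z points along the fingers, y is the direction in which the jaws open and shut (so a half turn about z gives the same grasp; the last joint's range is limited). The gripper opens to 85 mm and grips with 20 to 120 N. Pads are 22 mm wide; open, the fingers measure 114 mm over their backs; the gripper's body (76 mm by 85 mm) begins 54 mm behind the grasp point. The pads swing forward as they close: fully open they stand 13 mm farther back than shut.
Start: joints at [1.061, 0.286, 1.577, -0, 1.279, -0.15], TCP at [0.238, 0.632, 0.248] pointing down, gripper open.
Joint ranges: [-2.77, 2.77], [-0.9, 2.22], [0.21, 2.48], [-1.53, 4.67], [0.24, 2.81], [-2.84, 2.84]. Speed limits (rad/s): [2.79, 2.79, 3.14, 3.14, 3.14, 3.14].

## Interface

Orientations are given as a unit quaternion [x, y, z, w].
In Python, from plant import monitor, imaging, workorder, ctrl gives the robot as it stands.
- The arm moves only by the tool send_rows, never from a script. Its argument "rows" is a list of rows, each a list of 4 numbers: the shift along the world's x, y, z normalised to -1 to 1, where 1 is 0.3 m, then the turn about the world's z normalised to -1 to 1, where 1 is 360 degrees. A call has 1 to 20 rows; each row is the pose to reach, as a shift and turn from the pose commanded when the call began, turning the shorter way round; what a row does not reach only later rows make up. A row lasts 1/8 s, in which the tool goes at most 62.5 mm and 10.7 degrees, less where a joint would pass 70% of its speed; a pose out of reach is approached as far as the arm can. A call with a number of a shift or a turn outside -1 to 1 is refused whole. A call with a gripper value outside its range is refused whole. "jaw" is the closure, from 0 (fully open) to 1 (shut), set as the call begins (left out, the last holds). The fingers move at their own pace and stop on an object; "newtons" is the grip in N (left out, the last holds). Time passes only in rows, so rows that repeat a pose let the fingers close. It gives the time, the measured TCP pose, the force and the opening at its end, in the units of the state.
- monitor.get_state(): the state, without advancing time (a new reading comes with each control period).
- imaging.read_camera(name): name is "scene" or "side" or "wrist"; returns the picture (384x512x3 uint8, red, green, blue); there is no depth.
- imaging.calibration(name): a dict with "intrinsics" (3x3 intrinsics, pixels), "cam_to_world" (4x4, takes a point from camera to world coordinates). Camera axes: x right, y up, looking along -z (the intrinsics and any distortion apply to the point x, -y, -z); pixel columns grow to the right and rows downward; lengths in m; the calibration is good to about 2 mm. The wrist camera is an equidistant fisheye: a pixel r from the principal point sees the ray r / f radians off the axis. A picture is of the moment at which its call begins: read the wrist's pose just before it. calibration takes no time and is no camera call; for the wrist camera it gives the pose at the moment of the call.
- workorder.sign_off(): hands the job in, once; it reports no verdict.
The state is a dict: "time": time; "qpos": joint angles; "dq": joint speeds; "joint_efforts": joint torques, N m; "eef_pos": TCP position; "tcp_rot": TCP orientation; "contact_force": force on the tool from outside, world axes, zero at the start; "wrist_torque": the same for the moment, N m; "opening": opening from 0.0 (shut) to 1.0 (fully open).
Only numpy, scipy, OpenCV 4.12 (cv2) and the standard library are available. Lean on these libraries where they do the work, as an engineer would, in place of code of your own. Each camera call takes 0.05 s, during which the arm holds its last target.

## Working session

There is one attempt and no reset: what is moved stays moved. The work goes in short steps, Python scripts to look and compute and a tool call to move; the robot and the scene stay as the last step left them, time stands still between calls to the robot, and variables do not carry over. Pictures are saved under pics/ and viewed, and the job is handed in when it is done.

Besides the shell and the picture viewer there is one more tool, called after "Emit:" as name(argument=value, ...), one argument or row to a line, values as JSON. send_rows: Moves the arm, as the interface text tells. Scaled input: -1 to 1 covers 0.3 m each way for a shift and 360 degrees each way for a turn. Its arguments: {"type":"object","properties":{"rows":{"type":"array"},"jaw":{"type":"number"},"newtons":{"type":"number"}},"required":["rows"]}

```bash
ls; mkdir -p pics
python3 - <<'E'
from plant import monitor, imaging, workorder, ctrl
import cv2
for n in ["scene","side","wrist"]:
    c=imaging.calibration(n); print(n,c)
    cv2.imwrite(f"pics/{n}0.png",imaging.read_camera(n)[:,:,::-1])
print(monitor.get_state(), ctrl.tip_reach)
E
```

```text
pics
scene {'intrinsics': array([[456.91946772,   0.        , 259.70283469],
       [  0.        , 456.91946772, 187.13090438],
       [  0.        ,   0.        ,   1.        ]]), 'cam_to_world': array([[ 1.18713924e-02, -5.70077584e-01,  8.21505094e-01,
         1.83260458e+00],
       [ 9.99782511e-01,  2.08549907e-02,  2.45308889e-05,
        -5.58216501e-03],
       [-1.71464656e-02,  8.21326134e-01,  5.70201176e-01,
         9.54713752e-01],
       [ 0.00000000e+00,  0.00000000e+00,  0.00000000e+00,
         1.00000000e+00]])}
side {'intrinsics': array([[480.42077915,   0.        , 255.34644938],
       [  0.        , 480.42077915, 193.89353748],
       [  0.        ,   0.        ,   1.        ]]), 'cam_to_world': array([[ 0.89072798,  0.29676261, -0.34429002, -0.04446171],
       [-0.45408853,  0.54734386, -0.70300662, -1.18484983],
       [-0.02018105,  0.78252581,  0.62229099,  1.10856316],
       [ 0.        ,  0.        ,  0.        ,  1.        ]])}
wrist {'intrinsics': array([[297.31863964,   0.        , 255.98053091],
       [  0.        , 297.31863964, 193.12836437],
 
[... 299 characters left out ...]
1.        ]])}
{'time': 0.15, 'qpos': array([ 1.06096942e+00,  2.87041101e-01,  1.57783899e+00,  2.38260255e-05,
        1.27860912e+00, -1.49991056e-01]), 'dq': array([-0.00075758, -0.00178368, -0.00539957, -0.00219712, -0.001353  ,
       -0.00044839]), 'joint_efforts': array([ 1.62253749e-03, -4.06601429e+01, -2.93144649e+01, -1.63325067e-04,
        3.92313188e-03,  6.25514787e-06]), 'eef_pos': array([0.23740621, 0.63136025, 0.2472132 ]), 'tcp_rot': array([ 1.78952132e-01,  9.83857325e-01, -8.93447514e-04, -3.17992069e-04]), 'contact_force': array([ 0.43816626,  0.18550864, -0.10971094]), 'wrist_torque': array([ 0.06611585, -0.02148522, -0.03261972]), 'opening': 0.9988019026873431} 0.017
```

View pics/scene0.png

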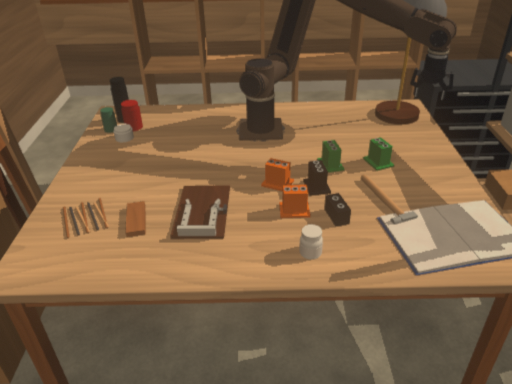

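View pics/side0.png

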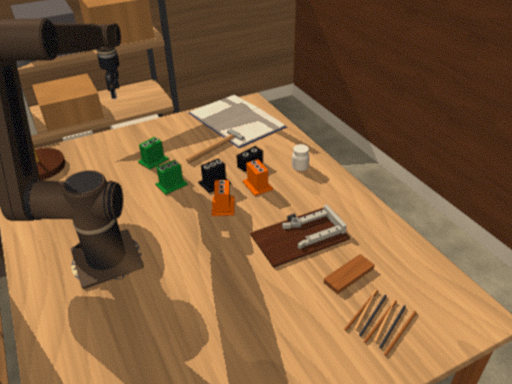

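View pics/wrist0.png

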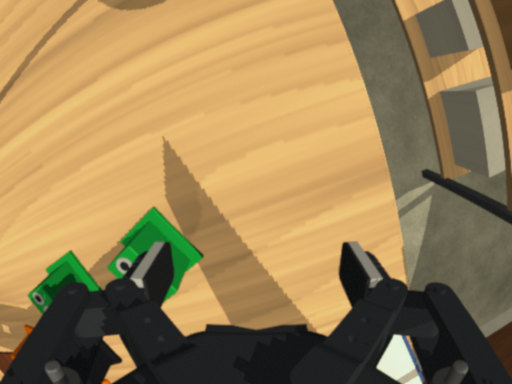

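The black footed block is at scene (317,177) and side (212,175), with orange look-alikes on both sides. The jig is at scene (202,212). The plain block is at (338,208) and the jar at (311,242). I'll zoom in next.

Run:
```python
import cv2
def z(src,x0,x1,y0,y1,f,o):
    im=cv2.imread(src)[y0:y1,x0:x1]; cv2.imwrite(o,cv2.resize(im,None,fx=f,fy=f,interpolation=cv2.INTER_CUBIC))
z("pics/scene0.png",250,350,135,235,6,"pics/z1.png")
z("pics/scene0.png",165,240,175,245,8,"pics/z2.png")
z("pics/side0.png",185,285,135,225,6,"pics/z3.png")
z("pics/side0.png",240,360,195,275,6,"pics/z4.png")
```

```text
(no output)
```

View pics/z1.png

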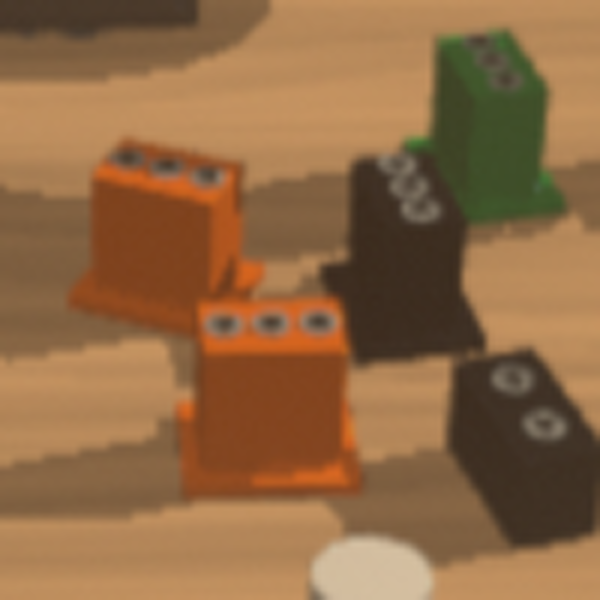

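View pics/z2.png

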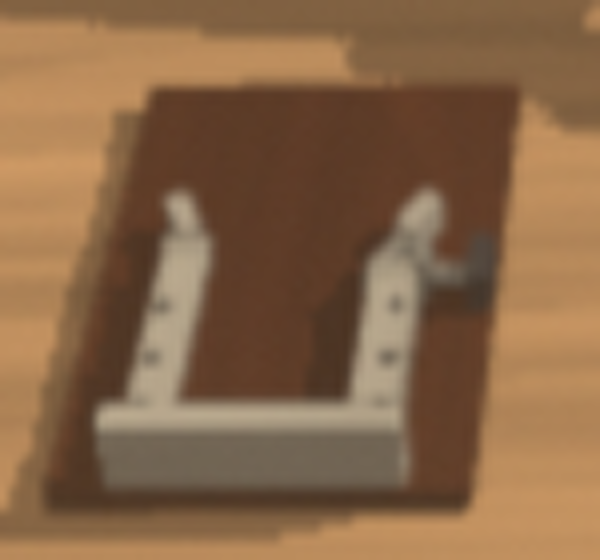

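View pics/z3.png

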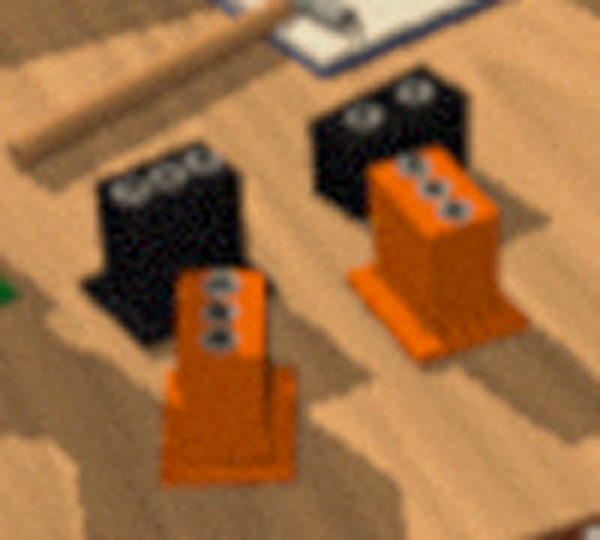

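View pics/z4.png

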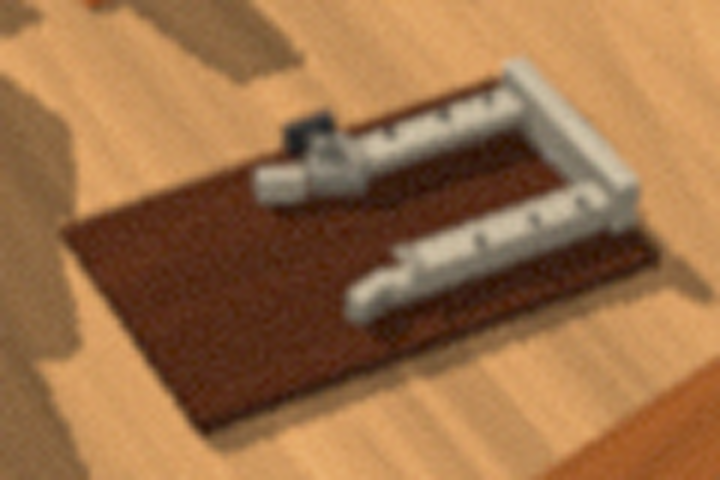

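```bash
cat > h.py <<'E'
import numpy as np
from plant import imaging
def ray(n,px,c=None):
    c=c or imaging.calibration(n); K=c["intrinsics"];T=c["cam_to_world"]
    x=(px[0]-K[0,2])/K[0,0]; y=(px[1]-K[1,2])/K[1,1]
    if n=="wrist":
        r=np.hypot(x,y); s=np.sin(r)/r if r>1e-9 else 1; d=np.array([x*s,-y*s,-np.cos(r)])
    else: d=np.array([x,-y,-1.])
    return T[:3,3],T[:3,:3]@d
def plane(n,px,z,c=None):
    o,d=ray(n,px,c); return (o+d*(z-o[2])/d[2])[:2]
def tri(n1,p1,n2,p2):
    A=np.zeros((3,3));b=np.zeros(3)
    for n,p in((n1,p1),(n2,p2)):
        o,d=ray(n,p);d=d/np.linalg.norm(d);M=np.eye(3)-np.outer(d,d);A+=M;b+=M@o
    return np.linalg.solve(A,b)
def uz(p,o,f): return ((p[0]+.5)/f-.5+o[0],(p[1]+.5)/f-.5+o[1])
E
python3 - <<'E'
from h import *
np.set_printoptions(precision=4,suppress=True)
def show(name,s1,s2,f1,f2,o1,o2,z):
    for a,b in zip(s1,s2):
        a=uz(a,o1,f1);b=uz(b,o2,f2)
        print(name,plane("scene",a,z),plane("side",b,z),tri("scene",a,"side",b))
show("blk",[(397,165),(408,187),(420,208)],[(130,193),(168,174),(206,158)],6,6,(250,135),(185,135),.09)
show("orgB",[(224,324),(271,323),(318,322)],[(413,166),(434,188),(456,210)][::-1],6,6,(250,135),(185,135),.09)
show("orgA",[(129,158),(167,167),(208,176)],[(221,338),(221,311),(221,284)],6,6,(250,135),(185,135),.09)
show("plain",[(514,379),(545,425)],[(362,116),(415,92)],6,6,(250,135),(185,135),.06)
show("jig",[(152,88),(520,88),(470,492),(45,490)],[(207,428),(65,233),(505,80),(655,258)],8,6,(165,175),(240,195),.012)
E
```

```text
blk [0.4365 0.1974] [0.433 0.195] [0.4339 0.1977 0.0882]
blk [0.4614 0.2011] [0.4615 0.2026] [0.4614 0.2013 0.0904]
blk [0.4846 0.2054] [0.4892 0.2073] [0.4882 0.2047 0.0921]
orgB [0.5985 0.084 ] [0.6003 0.0833] [0.6    0.0835 0.0905]
orgB [0.5984 0.1099] [0.5992 0.1103] [0.599  0.1098 0.0904]
orgB [0.5984 0.1357] [0.5986 0.1375] [0.5983 0.1361 0.0904]
orgA [0.4221 0.0375] [0.4238 0.0362] [0.4236 0.0369 0.0903]
orgA [0.4333 0.0599] [0.4341 0.0595] [0.434  0.0597 0.0902]
orgA [0.4445 0.0838] [0.4447 0.0833] [0.4447 0.0837 0.0899]
plain [0.6143 0.2434] [0.6141 0.2435] [0.6141 0.2435 0.0599]
plain [0.6567 0.2539] [0.6573 0.2523] [0.6574 0.2533 0.0599]
jig [ 0.4542 -0.2837] [ 0.451  -0.2914] [ 0.4519 -0.2862  0.0087]
jig [ 0.4604 -0.1153] [ 0.4519 -0.1263] [ 0.4542 -0.1176  0.0059]
jig [ 0.7397 -0.1231] [ 0.7381 -0.1317] [ 0.7395 -0.1256  0.0094]
jig [ 0.7332 -0.291 ] [ 0.7268 -0.2965] [ 0.7293 -0.2927  0.0081]
```

Emit:
send_rows(
  rows=[
    [0.08,-0.15,0,0.015],
    [0.18,-0.34,0,0.03],
    [0.28,-0.53,0,0.05],
    [0.38,-0.72,0,0.07],
    [0.46,-0.88,0,0.08],
    [0.5,-0.95,0,0.0825],
  ],
  jaw=0,
)

```text
time: 0.9
eef_pos: [0.3884, 0.3442, 0.2481]
tcp_rot: [-0.078, 0.997, -0.0, -0.0]
contact_force: [0.4, 0.0, -0.1]
opening: 1.005
```

Emit:
send_rows(
  rows=[
    [0.06,-0.12,-0.03,0],
    [0.16,-0.3,-0.06,0],
    [0.23,-0.44,-0.1,0],
    [0.245,-0.48,-0.1,0],
    [0.245,-0.48,-0.1,0],
  ],
)

```text
time: 1.52
eef_pos: [0.4612, 0.2025, 0.2184]
tcp_rot: [-0.078, 0.997, 0.0, -0.0]
contact_force: [-0.1, 0.3, -0.7]
opening: 0.999
```

Run:
```python
from h import *
import cv2,pickle
from plant import monitor
s=monitor.get_state(); c=imaging.calibration("wrist"); im=imaging.read_camera("wrist")
print(s["time"],s["eef_pos"],s["tcp_rot"],s["contact_force"],s["qpos"])
pickle.dump(c,open("c1.pkl","wb")); cv2.imwrite("pics/w1.png",im[:,:,::-1])
```

```text
1.525 [0.46118712 0.20253189 0.21838066] [-7.84206390e-02  9.96920325e-01  2.31175458e-04 -1.28271015e-04] [-0.1258013   0.32436562 -0.74674887] [ 2.11883067e-01 -6.88350054e-02  2.01979890e+00  5.30176262e-04
  1.19082159e+00 -1.51611244e+00]
```

View pics/w1.png

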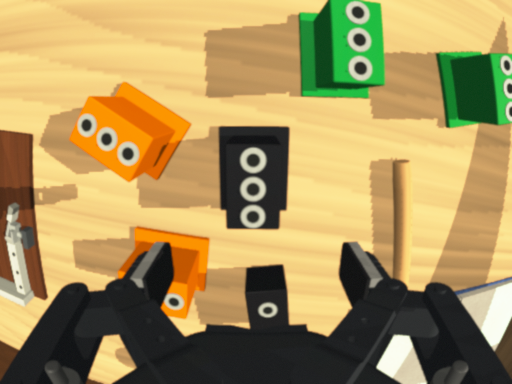

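The wrist view shows the black block's three bushes at about (253,159), (253,188) and (253,216). Both orange blocks are well clear of the fingers.

Run:
```python
from h import *
import cv2,pickle
np.set_printoptions(precision=4,suppress=True)
c=pickle.load(open("c1.pkl","rb")); im=cv2.imread("pics/w1.png")
g=cv2.cvtColor(im,cv2.COLOR_BGR2GRAY)
P=[]
m=(g[140:232,235:275]>100).astype(np.uint8)
n,l,st,ce=cv2.connectedComponentsWithStats(m)
for k in range(1,n):
    if st[k,4]>60:
        p=ce[k]+[235,140]; print(p,st[k],plane("wrist",p,.09,c)); P.append(plane("wrist",p,.09,c))
P=np.array(P); d=P[-1]-P[0]; print(P.mean(0),np.degrees(np.arctan2(d[1],d[0])))
# foot edges at z=.01
for p in [(220,127),(288,127),(227,228),(280,228)]: print(p,plane("wrist",p,.01,c))
R=np.array([-.0784206,.99692]); print("jaw",np.degrees(np.arctan2(2*R[1]**2-1,2*R[0]*R[1])))
```

```text
[252.8136 159.6614] [  5   7  27  26 440] [0.434  0.1958]
[252.6372 188.7828] [  5  37  26  25 419] [0.4599 0.1997]
[252.9247 219.5753] [  0  65  40  27 518] [0.4888 0.2044]
[0.4609 0.2   ] 8.92370341947315
(220, 127) [0.4169 0.155 ]
(288, 127) [0.4051 0.2303]
(227, 228) [0.5365 0.1789]
(280, 228) [0.5263 0.2429]
jaw 98.99558481769506
```

Emit:
send_rows(
  rows=[
    [0,-0.006,-0.12,0],
    [0,-0.007,-0.28,0],
    [0,-0.007,-0.44,0],
    [0,-0.007,-0.52,0],
    [0,-0.007,-0.528,0],
    [0,-0.007,-0.528,0],
  ],
)

```text
time: 2.33
eef_pos: [0.4617, 0.2018, 0.0611]
tcp_rot: [-0.08, 0.997, 0.0, 0.001]
contact_force: [0.4, -0.5, -0.2]
opening: 1.0
```

Emit:
send_rows(
  rows=[
    [0,0,0,0],
    [0,0,0,0],
    [0,0,0,0],
    [0,0,0,0],
    [0,0,0,0],
    [0,0,0,0],
  ],
  jaw=1,
  newtons=50,
)

```text
time: 3.08
eef_pos: [0.4623, 0.2007, 0.0615]
tcp_rot: [-0.079, 0.997, -0.0, 0.001]
contact_force: [-0.8, -0.1, 6.0]
opening: 0.581
```

Emit:
send_rows(
  rows=[
    [0,0,0.08,0],
    [0,0,0.25,0],
    [0,0,0.42,0],
    [0,0,0.58,0],
    [0.1,-0.05,0.67,0],
    [0.2,-0.18,0.7,-0.01],
    [0.32,-0.32,0.7,-0.02],
    [0.44,-0.46,0.7,-0.029],
    [0.56,-0.6,0.7,-0.029],
    [0.68,-0.74,0.7,-0.029],
    [0.8,-0.88,0.7,-0.029],
    [0.85,-0.97,0.7,-0.029],
    [0.85,-1,0.7,-0.029],
  ],
)

```text
time: 4.7
eef_pos: [0.7155, -0.1012, 0.2658]
tcp_rot: [0.013, 1.0, 0.001, -0.003]
contact_force: [-0.2, 0.1, -5.8]
opening: 0.582
```

Emit:
send_rows(
  rows=[
    [0,-0.1,0,0],
    [0,-0.25,0,0],
    [0,-0.33,0,0],
    [0,-0.34,0,0],
    [0,-0.34,0,0],
  ],
)

```text
time: 5.32
eef_pos: [0.7158, -0.2001, 0.2692]
tcp_rot: [0.012, 1.0, 0.001, -0.001]
contact_force: [-0.2, 0.5, -5.9]
opening: 0.581
```

Run:
```python
from h import *
import cv2,pickle
from plant import monitor
s=monitor.get_state(); c=imaging.calibration("wrist"); im=imaging.read_camera("wrist")
print(s["time"],s["eef_pos"],s["tcp_rot"],s["contact_force"],s["qpos"],s["opening"])
pickle.dump(c,open("c2.pkl","wb")); cv2.imwrite("pics/w2.png",im[:,:,::-1])
cv2.imwrite("pics/w2b.png",cv2.resize(im[:,:,::-1],(768,576),interpolation=cv2.INTER_CUBIC))
```

```text
5.325 [ 0.71584175 -0.20010217  0.26918043] [ 1.16093721e-02  9.99932012e-01  9.09247784e-04 -6.05692235e-04] [-0.23907567  0.46242874 -5.86551859] [-4.09127044e-01  4.23318129e-01  1.36328885e+00  1.23592352e-03
  1.35680675e+00 -1.95696765e+00] 0.5810205522376266
```

View pics/w2b.png

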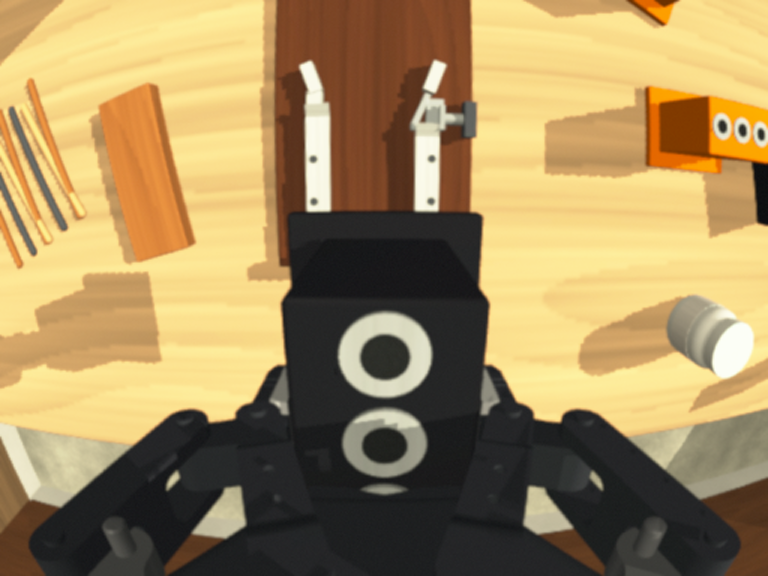

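The wrist view is clear. The lips' rivet holes are at (313,159), (314,201), (432,159) and (431,201) in the 768-wide view, with the catch at (440,115) and the board's left edge at about x=277. The block hangs straight.

Run:
```python
from h import *
import cv2,pickle
np.set_printoptions(precision=4,suppress=True)
c=pickle.load(open("c2.pkl","rb")); im=cv2.imread("pics/w2.png")
hsv=cv2.cvtColor(im,cv2.COLOR_BGR2HSV)
g=cv2.cvtColor(im,cv2.COLOR_BGR2GRAY).astype(float)
for row in (10,40,80,110,130): print(row,[tuple(hsv[row,x]) for x in (176,182,186,190,196,230,300,310,316,322)])
# holes: dark local minima within lips
for (x,y) in [(313,159),(314,201),(432,159),(431,201)]:
    x=(x+.5)/1.5-.5;y=(y+.5)/1.5-.5
    xi,yi=round(x),round(y); w=np.clip(190-g[yi-4:yi+5,xi-4:xi+5],0,None)
    Y,X=np.mgrid[yi-4:yi+5,xi-4:xi+5]; p=((w*X).sum()/w.sum(),(w*Y).sum()/w.sum())
    print("hole",p,(x,y),plane("wrist",p,.030,c),plane("wrist",(x,y),.03,c))
cv2.imwrite("pics/z5.png",cv2.resize(im[0:150,170:330],None,fx=5,fy=4*1.25//1,interpolation=cv2.INTER_CUBIC)[:600])
```

```text
10 [(np.uint8(18), np.uint8(127), np.uint8(223)), (np.uint8(17), np.uint8(131), np.uint8(209)), (np.uint8(11), np.uint8(178), np.uint8(123)), (np.uint8(11), np.uint8(179), np.uint8(124)), (np.uint8(11), np.uint8(175), np.uint8(128)), (np.uint8(11), np.uint8(177), np.uint8(117)), (np.uint8(11), np.uint8(177), np.uint8(124)), (np.uint8(11), np.uint8(174), np.uint8(126)), (np.uint8(23), np.uint8(111), np.uint8(251)), (np.uint8(23), np.uint8(111), np.uint8(251))]
40 [(np.uint8(17), np.uint8(130), np.uint8(202)), (np.uint8(17), np.uint8(132), np.uint8(176)), (np.uint8(11), np.uint8(178), np.uint8(126)), (np.uint8(11), np.uint8(179), np.uint8(127)), (np.uint8(11), np.uint8(179), np.uint8(127)), (np.uint8(11), np.uint8(178), np.uint8(116)), (np.uint8(11), np.uint8(178), np.uint8(126)), (np.uint8(11), np.uint8(178), np.uint8(133)), (np.uint8(22), np.uint8(116), np.uint8(248)), (np.uint8(22), np.uint8(115), np.uint8(249))]
80 [(np.uint8(17), np.uint8(130), np.uint8(187)), (np.uint8(16), np.uint8(132), np.uint8(172)), (np.uint8(11), np.uint8(174), np.uint8(95)), (np.uint8(11), np.uint8(171), n
[... 1079 characters left out ...]
nt8(11), np.uint8(177), np.uint8(131)), (np.uint8(21), np.uint8(120), np.uint8(245)), (np.uint8(20), np.uint8(120), np.uint8(245))]
hole (np.float64(208.34086629001882), np.float64(105.6647834274953)) (208.5, 105.83333333333333) [ 0.6385 -0.2558] [ 0.6387 -0.2556]
hole (np.float64(208.82692307692307), np.float64(133.95604395604394)) (209.16666666666666, 133.83333333333334) [ 0.6735 -0.2567] [ 0.6734 -0.2563]
hole (np.float64(287.3765730880929), np.float64(105.38044530493708)) (287.8333333333333, 105.83333333333333) [ 0.6409 -0.1597] [ 0.6414 -0.1592]
hole (np.float64(286.9212175470009), np.float64(133.7493285586392)) (287.1666666666667, 133.83333333333334) [ 0.6759 -0.1607] [ 0.676  -0.1604]
```

View pics/z5.png

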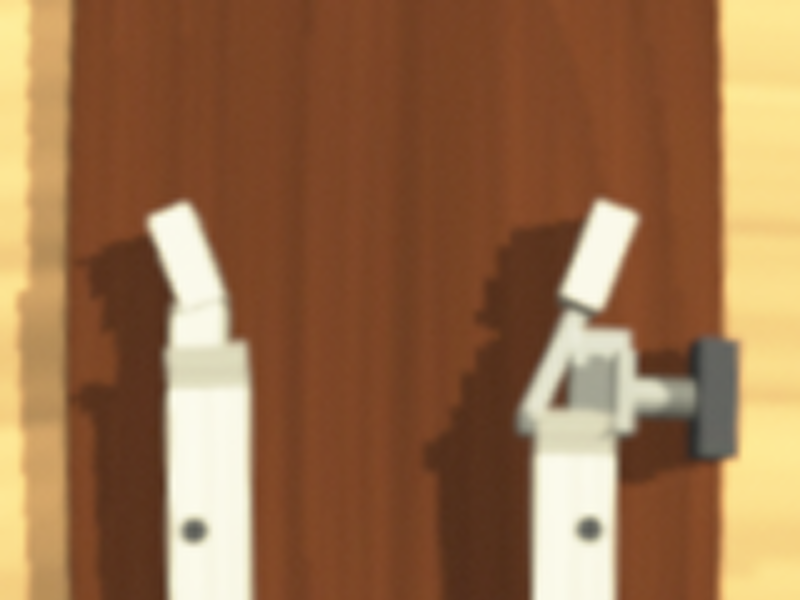

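Run:
```python
from h import *
import cv2,pickle
np.set_printoptions(precision=4,suppress=True)
c=pickle.load(open("c2.pkl","rb")); im=cv2.imread("pics/w2.png")
th=np.radians(-1.45); ux=np.array([np.cos(th),np.sin(th)]); uy=np.array([-ux[1],ux[0]])
hsv=cv2.cvtColor(im,cv2.COLOR_BGR2HSV)
L=[];Rr=[]
for row in range(6,60,4):
    S=hsv[row,:,1].astype(float)
    def cross(a,b,l):
        for x in range(a,b):
            if (S[x]-l)*(S[x+1]-l)<=0 and S[x]!=S[x+1]: return x+(l-S[x])/(S[x+1]-S[x])
    L.append(plane("wrist",(cross(178,195,155),row),.012,c)); Rr.append(plane("wrist",(cross(305,325,145),row),.012,c))
for E in (L,Rr):
    E=np.array(E); k=np.polyfit(E[:,0],E[:,1],1); print("edge yaw",np.degrees(np.arctan(k[0])),"y at .5,.64",np.polyval(k,[.5,.64]),E[0])
def z5(p): return ((p[0]+.5)/5-.5+170,(p[1]+.5)/5-.5)
o=np.array([.6397,-.20775])
for n,p,z in [("cheekL-end",(168,210),.03),("cheekR-end",(617,208),.03),("nose",(525,425),.022),("lipL start",(208,385),.03),("lipR start",(575,450),.03),("flareR start",(575,410),.035)]:
    q=plane("wrist",z5(p),z,c); print(n,q,"rel hole:",(q-o)@ux,(q-o)@uy)
# scene: board near edge
s=cv2.imread("pics/scene0.png");
for col in (190,195,200,205,210,215,220,225):
    col_=cv2.cvtColor(s[:,col:col+1],cv2.COLOR_BGR2GRAY).astype(float)[:,0]
    a=np.diff(col_[180:195]); b=np.diff(col_[225:245]);
    print(col,180+a.argmin()+.5,col_[180:195:1].astype(int)[3:10],plane("scene",(col,180+a.argmin()+.5),.012))
```

```text
edge yaw -1.4417603075042937 y at .5,.64 [-0.2878 -0.2913] [ 0.5001 -0.2877]
edge yaw -1.3509743319373433 y at .5,.64 [-0.1203 -0.1236] [ 0.5058 -0.1206]
cheekL-end [ 0.5574 -0.26  ] rel hole: -0.08091472695173428 -0.054320695239977124
cheekR-end [ 0.5604 -0.1512] rel hole: -0.08066121487228889 0.05455174309819085
nose [ 0.6146 -0.1743] rel hole: -0.025926167141166565 0.03282311129916329
lipL start [ 0.6026 -0.2511] rel hole: -0.03594158770519192 -0.04428239731034637
lipR start [ 0.6214 -0.1628] rel hole: -0.019397792165772233 0.04446710813119275
flareR start [ 0.612  -0.1631] rel hole: -0.02885164762209894 0.04392556460851335
190 185.5 [150 148 127  77  68  67  67] [ 0.4546 -0.2601]
195 185.5 [149 140 113  73  66  66  67] [ 0.4553 -0.2418]
200 185.5 [149 137 107  72  66  67  67] [ 0.456  -0.2235]
205 185.5 [148 137 108  73  67  67  68] [ 0.4567 -0.2051]
210 185.5 [106 113 108  74  67  67  68] [ 0.4573 -0.1868]
215 185.5 [105 104  94  75  71  71  72] [ 0.458  -0.1685]
220 185.5 [104 100  88  71  69  69  70] [ 0.4587 -0.1502]
225 185.5 [104 100  88  71  68  68  69] [ 0.4594 -0.132 ]
```

Run:
```python
from h import *
import pickle
np.set_printoptions(precision=4,suppress=True)
c=pickle.load(open("c2.pkl","rb"))
f=lambda p:((p[0]+.5)/1.5-.5,(p[1]+.5)/1.5-.5)
for n,p,z in [("bush1",(385,356),.2977),("bush2",(384.5,443),.2977),("footL",(288,212),.2177),("footR",(481,213),.2177),("topL",(286,303),.2977),("topR",(489,303),.2977)]:
    print(n,plane("wrist",f(p),z,c))
```

```text
bush1 [ 0.6877 -0.1989]
bush2 [ 0.7134 -0.1996]
footL [ 0.6614 -0.2372]
footR [ 0.6636 -0.1594]
topL [ 0.6739 -0.2216]
topR [ 0.675  -0.1744]
```

Emit:
send_rows(
  rows=[
    [-0.08,0,0,0],
    [-0.24,-0.005,0,0],
    [-0.4,-0.01,0,0],
    [-0.56,-0.014,0,0],
    [-0.68,-0.015,-0.04,0],
    [-0.718,-0.015,-0.18,0],
    [-0.718,-0.015,-0.34,0],
    [-0.718,-0.015,-0.48,0],
    [-0.718,-0.015,-0.57,0],
    [-0.718,-0.015,-0.6,0],
    [-0.718,-0.015,-0.6,0],
    [-0.718,-0.015,-0.6,0],
  ],
)

```text
time: 6.88
eef_pos: [0.5021, -0.2063, 0.092]
tcp_rot: [0.012, 1.0, -0.001, 0.002]
contact_force: [0.2, 0.0, -5.5]
opening: 0.583
```

Run:
```python
from h import *
import cv2,pickle
from plant import monitor
s=monitor.get_state(); print(s["time"],s["eef_pos"],s["tcp_rot"],s["contact_force"])
for n,(x0,x1,y0,y1) in dict(scene=(160,250,155,245),side=(235,360,170,270)).items():
    im=imaging.read_camera(n)[:,:,::-1]; cv2.imwrite(f"pics/{n}3.png",im)
    cv2.imwrite(f"pics/{n}3z.png",cv2.resize(im[y0:y1,x0:x1],None,fx=6,fy=6,interpolation=cv2.INTER_CUBIC))
c=imaging.calibration("wrist"); im=imaging.read_camera("wrist")
pickle.dump(c,open("c3.pkl","wb")); cv2.imwrite("pics/w3.png",im[:,:,::-1])
```

```text
6.875 [ 0.50211161 -0.20630959  0.09197062] [ 1.15508230e-02  9.99931443e-01 -9.95436612e-04  1.64225147e-03] [ 0.24336809  0.04203282 -5.47025312]
```

View pics/scene3z.png

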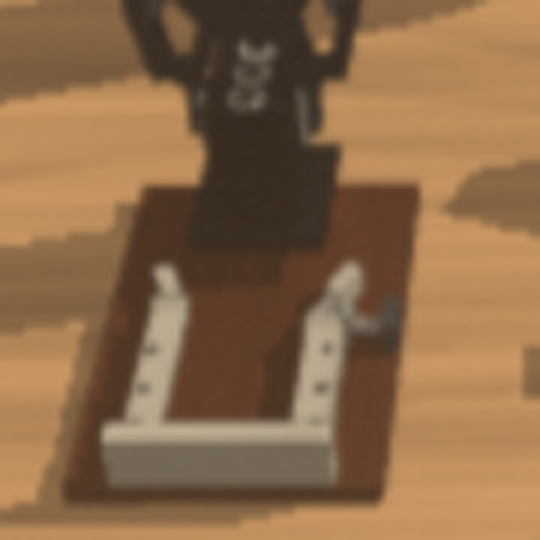

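View pics/side3z.png

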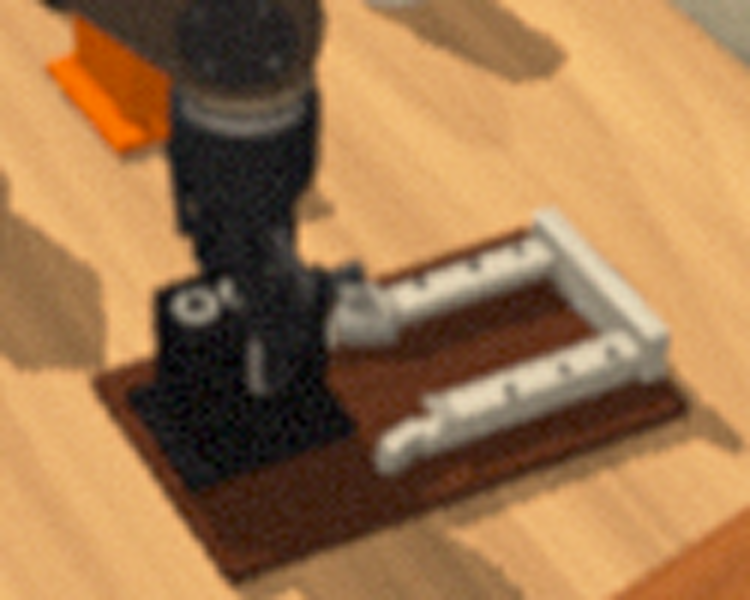

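Emit:
send_rows(
  rows=[
    [0,0.003,-0.02,0],
    [0,0.003,-0.035,0],
    [0,0.003,-0.045,0],
    [0,0.003,-0.05,0],
    [0,0.003,-0.05,0],
    [0,0.003,-0.05,0],
  ],
)

```text
time: 7.78
eef_pos: [0.5008, -0.205, 0.0751]
tcp_rot: [0.012, 1.0, -0.0, 0.0]
contact_force: [0.3, -0.4, -5.5]
opening: 0.578
```

Emit:
send_rows(
  rows=[
    [0,0,-0.004,0],
    [0,0,-0.007,0],
    [0,0,-0.007,0],
    [0,0,-0.007,0],
  ],
)

```text
time: 8.28
eef_pos: [0.5009, -0.2051, 0.0736]
tcp_rot: [0.012, 1.0, -0.0, 0.0]
contact_force: [-2.5, 1.1, 1.3]
opening: 0.581
```

Emit:
send_rows(
  rows=[
    [0.03,-0.001,0,0],
    [0.07,-0.002,0,0],
    [0.11,-0.003,0,0],
    [0.15,-0.004,0,0],
    [0.17,-0.004,0,0],
    [0.17,-0.004,0,0],
  ],
)

```text
time: 9.02
eef_pos: [0.5531, -0.2072, 0.0735]
tcp_rot: [0.012, 1.0, -0.001, 0.001]
contact_force: [-2.3, -3.0, 2.5]
opening: 0.581
```

Run:
```python
from h import *
import cv2,pickle
from plant import monitor
s=monitor.get_state(); print(s["time"],s["eef_pos"],s["tcp_rot"],s["contact_force"],s["wrist_torque"])
for n,(x0,x1,y0,y1) in dict(scene=(160,250,155,245),side=(235,360,170,270)).items():
    im=imaging.read_camera(n)[:,:,::-1]; cv2.imwrite(f"pics/{n}4.png",im)
    cv2.imwrite(f"pics/{n}4z.png",cv2.resize(im[y0:y1,x0:x1],None,fx=6,fy=6,interpolation=cv2.INTER_CUBIC))
c=imaging.calibration("wrist"); im=imaging.read_camera("wrist")
pickle.dump(c,open("c4.pkl","wb")); cv2.imwrite("pics/w4.png",im[:,:,::-1])
```

```text
9.025 [ 0.55313795 -0.20715417  0.07351285] [ 0.01161444  0.99993126 -0.00105438  0.0012118 ] [-2.32809525 -3.04983908  2.52702356] [-0.35618913  0.24638109  0.01238795]
```

View pics/scene4z.png

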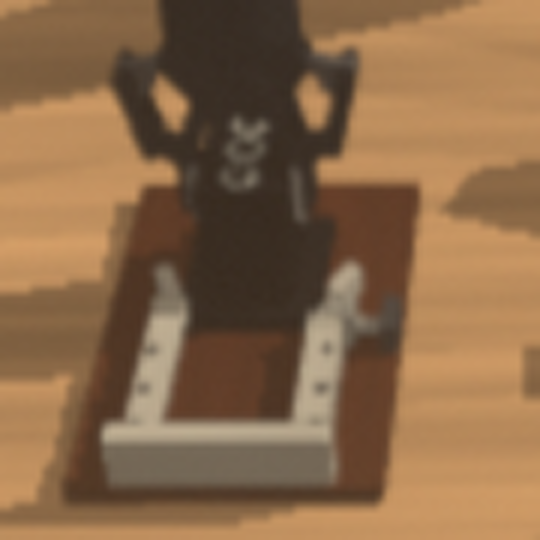

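View pics/side4z.png

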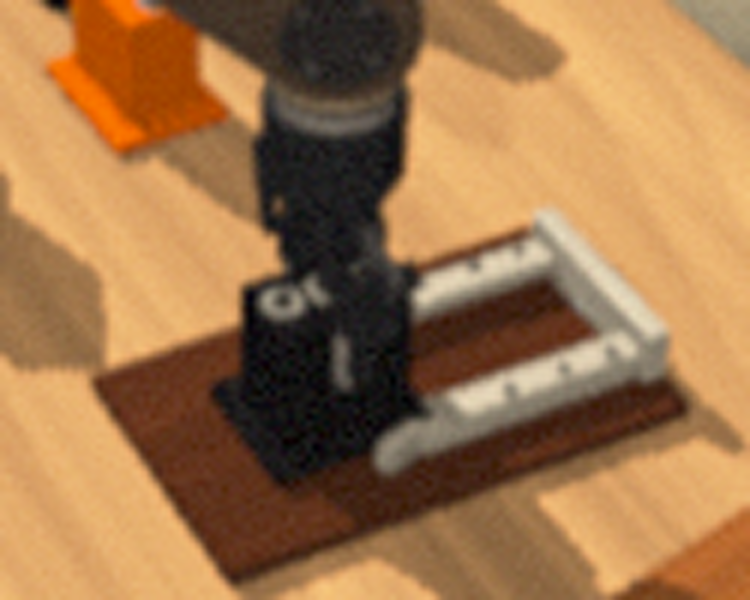

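View pics/w4.png

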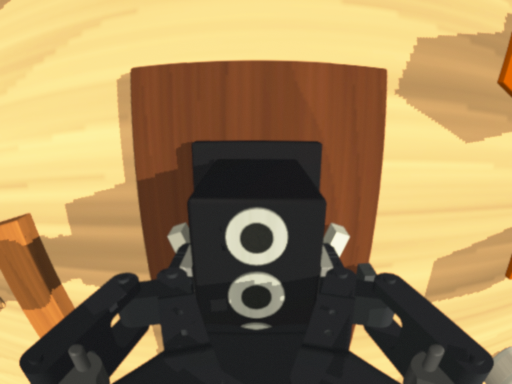

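Run:
```python
from h import *
import pickle
np.set_printoptions(precision=4,suppress=True)
c=pickle.load(open("c4.pkl","rb"))
P=lambda n,p,z:print(n,plane("wrist",p,z,c))
for n,p,z in [("footL",(192.5,143),.022),("footR",(321,142.5),.022),("topL",(191,198),.102),("topR",(324,198),.102),("bush1",(257,236),.102),("bush2",(256.5,295),.102),("boardNL",(131.5,70),.012),("boardNR",(386,69),.012),("bl",(140,143),.012),("br",(381,143),.012),("cheekL",(170,230),.033),("cheekR",(347,230),.033),("boardNmid",(258,61),.012)]: P(n,p,z)
```

```text
footL [ 0.5    -0.2441]
footR [ 0.5015 -0.1664]
topL [ 0.5096 -0.2282]
topR [ 0.5106 -0.1821]
bush1 [ 0.5243 -0.2056]
bush2 [ 0.5505 -0.2064]
boardNL [ 0.4499 -0.2857]
boardNR [ 0.4528 -0.1196]
bl [ 0.4992 -0.2826]
br [ 0.5026 -0.1224]
cheekL [ 0.5522 -0.2608]
cheekR [ 0.5547 -0.1498]
boardNmid [ 0.4509 -0.2033]
```

Emit:
send_rows(
  rows=[
    [0.03,0.004,0,0],
    [0.07,0.004,0,0],
    [0.11,0.003,0,0],
    [0.15,0.002,0,0],
    [0.19,0.001,0,0],
    [0.23,0,0,0],
    [0.27,-0.001,0,0],
    [0.3,-0.002,0,0],
    [0.3,-0.002,0,0],
  ],
)

```text
time: 10.3
eef_pos: [0.6426, -0.2081, 0.0736]
tcp_rot: [0.011, 1.0, -0.001, 0.001]
contact_force: [-1.2, -4.6, 3.7]
opening: 0.578
```

Emit:
send_rows(
  rows=[
    [0.03,-0.001,0,0],
    [0.06,-0.002,0,0],
    [0.08,-0.003,0,0],
    [0.09,-0.003,0,0],
    [0.095,-0.003,0,0],
    [0.095,-0.003,0,0],
  ],
)

```text
time: 11.05
eef_pos: [0.67, -0.208, 0.0736]
tcp_rot: [0.012, 1.0, -0.0, -0.0]
contact_force: [-5.3, -1.5, 5.3]
opening: 0.578
```

Emit:
send_rows(
  rows=[
    [0.005,0,0,0],
    [0.01,0,0,0],
    [0.015,0,0,0],
    [0.015,0,0,0],
    [0.015,0,0,0],
  ],
)

```text
time: 11.68
eef_pos: [0.6728, -0.2076, 0.0739]
tcp_rot: [0.012, 1.0, 0.0, -0.003]
contact_force: [-10.7, -0.0, 10.0]
opening: 0.574
```

Run:
```python
from h import *
import cv2,pickle
from plant import monitor
s=monitor.get_state(); print(s["time"],s["eef_pos"],s["tcp_rot"],s["contact_force"],s["wrist_torque"])
for n,(x0,x1,y0,y1) in dict(scene=(160,250,155,245),side=(235,360,170,270)).items():
    im=imaging.read_camera(n)[:,:,::-1]; cv2.imwrite(f"pics/{n}5.png",im)
    cv2.imwrite(f"pics/{n}5z.png",cv2.resize(im[y0:y1,x0:x1],None,fx=6,fy=6,interpolation=cv2.INTER_CUBIC))
c=imaging.calibration("wrist"); im=imaging.read_camera("wrist")
pickle.dump(c,open("c5.pkl","wb")); cv2.imwrite("pics/w5.png",im[:,:,::-1])
cv2.imwrite("pics/w5z.png",cv2.resize(im[100:300,160:360,::-1],None,fx=3,fy=3,interpolation=cv2.INTER_CUBIC))
```

```text
11.675 [ 0.67276075 -0.20760871  0.07386077] [ 1.16019852e-02  9.99927895e-01  2.60102711e-04 -3.08710529e-03] [-10.74418764  -0.02835035  10.03060273] [-0.41832641  1.57146997 -0.10967747]
```

View pics/w5z.png

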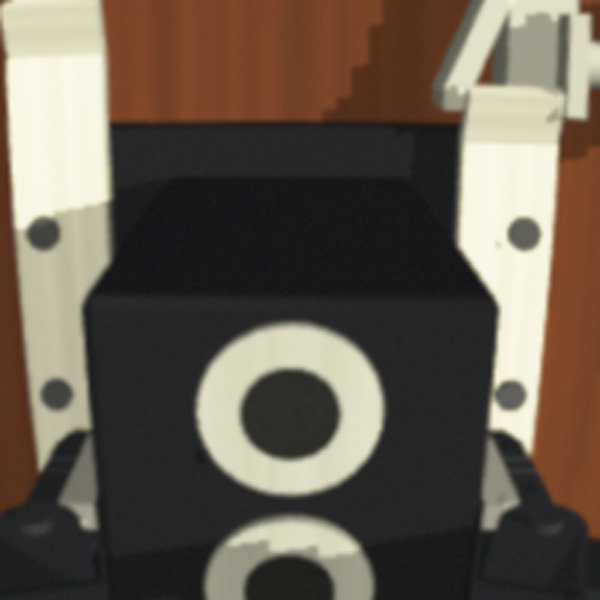

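View pics/scene5z.png

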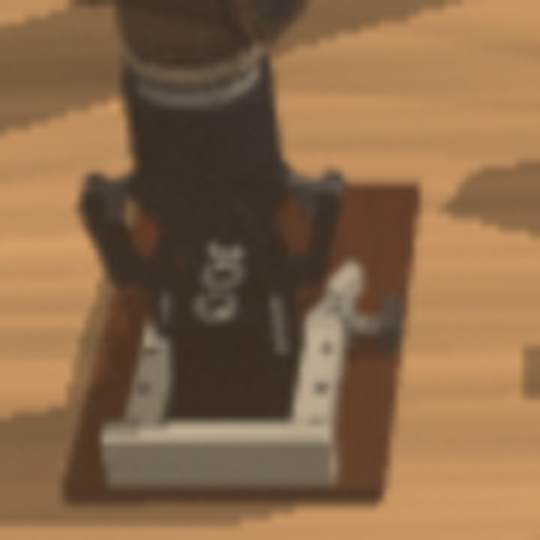

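Emit:
send_rows(
  rows=[
    [0.006,0,0,0],
    [0.01,0,0,0],
    [0.01,0,0,0],
    [0.01,0,0,0],
  ],
)

```text
time: 12.32
eef_pos: [0.6734, -0.2078, 0.0743]
tcp_rot: [0.011, 1.0, 0.001, -0.007]
contact_force: [-17.4, -1.7, 15.5]
opening: 0.581
```

Run:
```python
from h import *
import pickle
np.set_printoptions(precision=4,suppress=True)
c=pickle.load(open("c5.pkl","rb"))
f=lambda p:((p[0]+.5)/3-.5+160,(p[1]+.5)/3-.5+100)
for n,p,z in [("noseTip",(450,107),.022),("noseTip.03",(450,107),.03),("footrear",(285,124),.022),("bush1",(290,408),.102),("bush2",(290,588),.102),("holeL",(43,233),.03),("holeR",(524,233),.03)]: print(n,plane("wrist",f(p),z,c))
```

```text
noseTip [ 0.6164 -0.1737]
noseTip.03 [ 0.6157 -0.1751]
footrear [ 0.6194 -0.2069]
bush1 [ 0.6444 -0.2065]
bush2 [ 0.671  -0.2071]
holeL [ 0.6385 -0.2558]
holeR [ 0.6408 -0.1596]
```

Emit:
send_rows(
  rows=[
    [-0.01,0,0,0],
    [-0.017,0,0,0],
    [-0.017,0,0,0],
    [-0.017,0,0,0],
  ],
)

```text
time: 12.82
eef_pos: [0.6723, -0.2076, 0.0736]
tcp_rot: [0.012, 1.0, -0.0, -0.0]
contact_force: [-5.5, -1.6, 6.7]
opening: 0.576
```

Emit:
send_rows(
  rows=[
    [0,0,0,0],
    [0,0,0,0],
    [0,0,0,0],
    [0,0,0,0],
    [0,0,0,0],
    [0,0,0,0],
  ],
  jaw=0,
)

```text
time: 13.58
eef_pos: [0.6727, -0.2076, 0.0728]
tcp_rot: [0.012, 1.0, 0.0, 0.0]
contact_force: [-0.7, -0.2, -0.8]
opening: 1.004
```

Emit:
send_rows(
  rows=[
    [0,0,0.06,0],
    [0,0,0.2,0],
    [0,0,0.35,0],
    [0,0,0.5,0],
    [0,0,0.55,0],
    [0,0,0.55,0],
    [0,0,0.55,0],
  ],
)

```text
time: 14.45
eef_pos: [0.6715, -0.2071, 0.2349]
tcp_rot: [0.012, 1.0, 0.001, -0.002]
contact_force: [0.0, 0.1, 0.1]
opening: 1.001
```

Run:
```python
from h import *
import cv2,pickle
from plant import monitor
s=monitor.get_state(); print(s["time"],s["eef_pos"],s["contact_force"])
for n,(x0,x1,y0,y1) in dict(scene=(160,250,155,245),side=(235,360,170,270)).items():
    im=imaging.read_camera(n)[:,:,::-1]; cv2.imwrite(f"pics/{n}6.png",im)
    cv2.imwrite(f"pics/{n}6z.png",cv2.resize(im[y0:y1,x0:x1],None,fx=6,fy=6,interpolation=cv2.INTER_CUBIC))
c=imaging.calibration("wrist"); im=imaging.read_camera("wrist")
pickle.dump(c,open("c6.pkl","wb")); cv2.imwrite("pics/w6.png",im[:,:,::-1])
cv2.imwrite("pics/w6z.png",cv2.resize(im[50:250,160:360,::-1],None,fx=3,fy=3,interpolation=cv2.INTER_CUBIC))
```

```text
14.45 [ 0.67153892 -0.20714546  0.23494067] [0.00598909 0.10324734 0.07872843]
```

View pics/w6z.png

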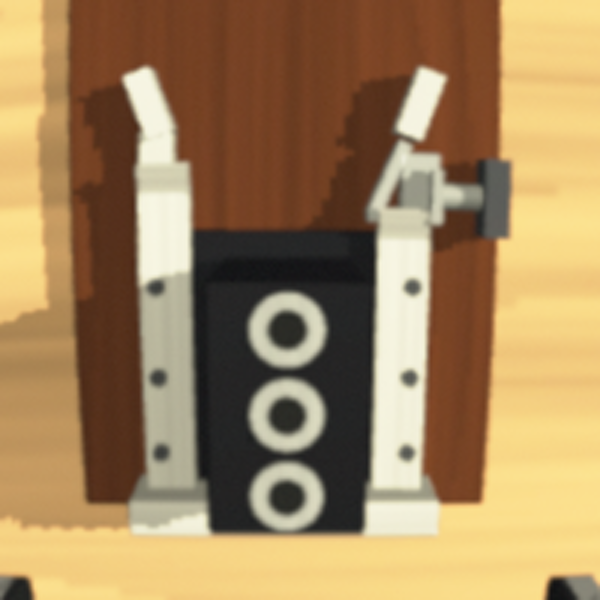

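View pics/side6z.png

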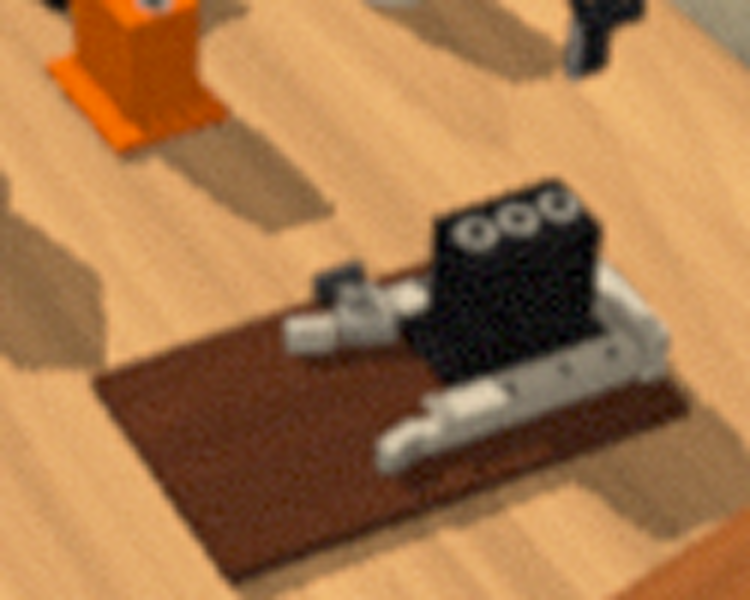

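View pics/scene6.png

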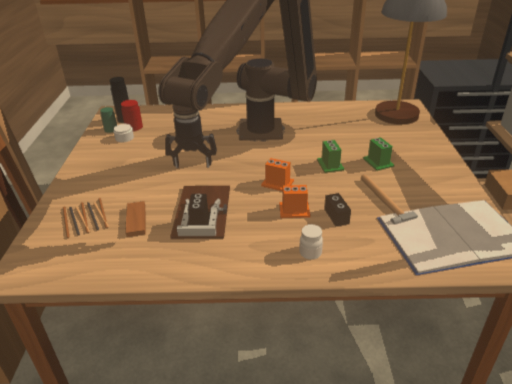

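The block is home. Its foot's rear edge is at row 231 and the catch nose, at (373,215), sits inside the channel behind it. The gripper is clear, and the other things look unmoved.

```bash
python3 -c "
from plant import workorder; print(workorder.sign_off())"
```

```text
the job is handed in; nothing more can be done
None
```

The black footed drill-guide block is in the jig, fully home with the catch shut behind it. I let go of it, backed the gripper off and handed the job in at about 14.6 s. I gripped the block across its body, stood it on the board in front of the mouth and slid it in under the lips.

**Checks that passed**
- **Against the stop:** a further 3 mm of push moved the arm only 0.6 mm, while the force along the slide rose from 11 to 17 N.
- **Catch shut:** its sideways push fell from about 4.6 N to about 1.5 N as the block went past. The final wrist picture shows the nose inside the channel, behind the foot.
- **Gap behind the foot:** the last measurement before release put it at about 3 to 4 mm, which fits the block being against the stop. I did not re-measure it after release, but the final picture shows the block still behind the catch.
- **Nothing touching:** the gripper was open and well above the block, with the force reading about zero.
- **Other things:** they look unmoved in the last scene picture, judged by eye only.

**Checks that disagreed**
- **Jig position:** early estimates along the slide direction differed by up to about 9 mm between cameras. I set the block down a few millimetres short of the given start point to allow for this, and the wrist camera later settled it.
- **Tilt:** during the final push the tool tilted by about 0.8°. I eased the push before opening the jaws, and the tilt was gone.

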